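# Load a slotted spacer on the carousel spindle

## Robot

A 6-joint arm with a two-finger parallel gripper is mounted at the origin on a cart in front of the work surface, level with it; the furniture and walls round the work are solid. World frame = base frame: x ahead of the robot, y to its left, z up, the work surface at z = 0. Lengths are in m, angles in rad, forces in N, time in s.
With the tool pointing down it reaches from about 0.35 to 0.975 m from the base axis. Payload 4.9 kg.
Tool frame: the origin (TCP) lies between the finger pads; the fingertips stand 14 mm ahead of it and the grasp point (between the pads) lies 5 mm behind it (manip.tcp_to_tips is the distance from the TCP to the fingertips, in m); z points along the fingers, y is the line along which they close (so a half turn about z gives the same grasp; the last joint's range is limited). The gripper opens to 85 mm and grips with 20 to 120 N. Pads are 22 mm wide; open, the fingers measure 114 mm over their backs; the gripper's body (76 mm by 85 mm) begins 54 mm behind the grasp point. The pads swing forward as they close: fully open they stand 13 mm farther back than shut.
Start: joints at [1.201, 0.053, 1.613, -0, 1.476, -0.119], TCP at [0.155, 0.605, 0.215] pointing down, gripper open.
Joint ranges: [-3.01, 3.01], [-1.01, 2.22], [0.06, 2.58], [-1.02, 4.17], [0.09, 2.62], [-3.14, 3.14]. Speed limits (rad/s): [2.57, 2.57, 3.14, 3.14, 3.14, 3.14].

## Interface

Orientations are given as a unit quaternion [w, x, y, z].
In Python, from plant import manip gives the robot as it stands.
- The arm moves only by the tool servo_tool, never from a script. Its argument "moves" is a list that holds one entry, the list of rows, each a list of 7 numbers: the shift along the tool's x, y, z in mm, then the turn, a rotation vector about the tool's x, y, z in degrees, then the finger opening in mm, from 0 to 85.4. In form: [[[x, y, z, ax, ay, az, fingers], ...]]. A call has 1 to 12 rows; each row shifts and turns the commanded pose from where the row before left it, along the tool's axes as they then stand; what a row does not reach is not made up. A row lasts 1/8 s, in which the tool goes at most 62.5 mm and 10.7 degrees, less where a joint would pass 70% of its speed; a pose out of reach is approached as far as the arm can. A call with a gripper value outside its range is refused whole. The fingers move at their own pace and stop on an object; the grip force is fixed at half the most. Time passes only in rows, so rows that do not move let the fingers close. It gives the time, the measured TCP pose, the force, the opening and the grip force at its end, in the units of the state.
- manip.state(): the state, without advancing time (a new reading comes with each control period).
- manip.grab_frame(name): name is "scene" or "side" or "wrist"; returns a dict with "image" (384x512x3 uint8, blue, green, red), "mtx" (3x3 intrinsics, pixels), "dist_coeffs" ([k1, k2, p1, p2, k3] as OpenCV has them; the pictures are not rectified), "eye" and "rotation" of the camera in the world. Camera axes: x right, y down, z forward; pixel columns grow to the right and rows downward; lengths in m; the calibration is good to about 2 mm. A picture is of the moment at which its call begins. There is no depth.
- manip.job_done(): hands the job in; it is judged then, once.
The state is a dict: "time": time; "joint_pos": joint angles; "joint_vel": joint speeds; "joint_efforts": joint torques, N m; "tool_pos": TCP position; "tool_rot": TCP orientation; "contact_force": force on the tool from outside, world axes, zero at the start; "ft_torque": the same for the moment, N m; "gripper_width": opening from 0.0 (shut) to 1.0 (fully open); "grasp_force": force on a finger pad.
Only numpy, scipy, OpenCV 4.12 (cv2) and the standard library are available. Lean on these libraries where they do the work, as an engineer would, in place of code of your own. Each camera call takes 0.05 s, during which the arm holds its last target. There are 200 camera calls.

## Task

Turn the carousel by pushing its red post until the slot of the steel spacer already on the spindle faces the red mark on the loading deck. Then slide the blue spacer across the deck, slot first and without lifting it, onto the spindle under the hex head as far as it goes, so that it lies flat on the steel spacer with its slot pointing the opposite way. Leave the brass spacer where it is and both bolts standing, and let go of everything.

Things in the scene. Friction and masses are not known exactly. Their poses are not given: they have to be found in the camera images.
- stand: Fixed grey stand on the table, 196 mm (its x) by 320 mm (its y), origin at the centre of its underside, z up. Its +y part is a flat aluminium loading deck, top 55 mm above the origin, no rims, from a hollow edge (77 mm radius round the spindle) to y = +160 mm. Round the carousel, at the -y end, the stand is only 32 mm high. Spindle axis at (0, -85 mm)
- load_mark (a point): centre of the red line (6 mm by 22 mm) painted on the deck beside the carousel, in the stand's frame at (0, +6, 55) mm, that is 91 mm from the spindle axis towards +y of the stand
- carousel (a joint): angle of the carousel, rad, counter-clockwise from above. At 0 and at 2 pi (6.283) the steel spacer's slot faces the red mark exactly. Turns without end; starts between 0.8 and 5.5. Black turntable 144 mm across, flush with the top of the steel spacer in its recess; stiff (0.12 N m of friction): it stays where it is left
- spindle_seat (a point): point on the spindle axis at the top of the steel spacer (54 mm above the table, 1 mm below the deck), where the blue spacer's underside must lie; turns with the carousel, x along the steel spacer's slot, z up. The spindle is a 13 mm round stem with a dark hex head, 28 mm across corners, 18 to 30 mm above this point: spacers go on only from the side
- steel_slot (a point): mouth of the slot of the steel spacer (same outline as the blue one, pinned to the carousel): 45 mm from the spindle axis, at its top face
- post_top (a point): centre of the top of the red post that turns the carousel: round, upright, 12 mm across, 62 mm from the spindle axis, straight across from the steel spacer's slot; it rises from the turntable (54 mm above the table) to this point, 94 mm above the table
- spacer_blue: Loose blue slotted disc, 90 mm across, 12 mm thick, 0.17 to 0.35 kg, flat on the deck beside the brass one (either side). Origin at its centre on the underside, z up, x along the slot towards the open mouth. Across from the mouth the rim is a straight flat, 61 mm long, 33 mm from the centre; a face 30 to 60 mm wide pushing there drives it stably, straight or along arcs of 100 mm radius or more
- blue_slot (a point): mouth of the blue spacer's slot, 45 mm from its centre along x, at half thickness. The slot is 17 mm wide, closed 8.5 mm behind the centre, flared to 33 mm at the mouth over the last 13 mm
- spacer_brass: Loose brass spacer of the same shape and size lying on the deck, to be left alone; origin at the disc's centre on its underside, x axis along its slot
- bolt_long: Steel bolt standing on its 14 mm hex head on the deck near its far end, 42 mm tall; origin at the centre of its underside, z up. Leave it standing
- bolt_short: Steel bolt standing on its 14 mm hex head on the low part of the stand at the corner beside the carousel, 36 mm tall; origin at the centre of its underside, z up. Leave it standing
There are look-alikes about, which are no part of the job. There is more than one size of the spacer_blue; the job needs the larger.

How it is judged:
By the outcome, as a careful person would: the job done as asked, in the order asked, and still so for the second after the job is handed in, with the robot touching nothing.
It also fails if it takes over 64 s, if anything falls off the work surface, if the arm or the gripper's body presses on something with over 40 N, if the wrist force passes 120 N, or if a joint passes its speed limit or range.

## Working session

There is one attempt and no reset: what is moved stays moved. The work goes in short steps, Python scripts to look and compute and a tool call to move; the robot and the scene stay as the last step left them, time stands still between calls to the robot, and variables do not carry over. Pictures are saved under pics/ and viewed, at most 10 in all, crops included, and the job is handed in when it is done.

Besides the shell and the picture viewer there is one more tool, called after "Emit:" as name([rows], argument=value, ...), one row to a line, values as JSON. servo_tool: Moves the arm, as the interface text tells. Its arguments: {"type":"object","properties":{"moves":{"type":"array"}},"required":["moves"]}

```bash
ls; mkdir -p pics; cat > h.py <<'E'
import numpy as np, cv2, pickle
from scipy.spatial.transform import Rotation as R
from plant import manip
def grab(n,fn):
    f=manip.grab_frame(n); cv2.imwrite('pics/%s.png'%fn,f['image']); pickle.dump(f,open('pics/%s.pkl'%fn,'wb')); return f
def load(fn): return pickle.load(open('pics/%s.pkl'%fn,'rb'))
def ray(f,uv,z):
    uv=np.array(uv,float).reshape(-1,1,2)
    n=cv2.undistortPoints(uv,np.array(f['mtx']),np.array(f['dist_coeffs'])).reshape(-1,2)
    d=np.c_[n,np.ones(len(n))]@np.array(f['rotation']).T
    e=np.array(f['eye']); return e+d*((np.reshape(z,(-1,1))-e[2])/d[:,2:3])
def proj(f,P):
    Rw=np.array(f['rotation']).T
    return cv2.projectPoints(np.array(P,float).reshape(-1,1,3),cv2.Rodrigues(Rw)[0],-Rw@np.array(f['eye']),np.array(f['mtx']),np.array(f['dist_coeffs']))[0].reshape(-1,2)
E
python3 - <<'E'
from h import *
a=grab('scene','s0');b=grab('side','d0')
for f in(a,b): print(np.round(f['eye'],3),np.round(f['rotation'],3).tolist())
print(manip.state()['tool_rot'],manip.state()['tool_pos'],manip.tcp_to_tips)
cv2.imwrite('pics/v0.png',cv2.resize(a['image'],(800,600),interpolation=cv2.INTER_CUBIC))
cv2.imwrite('pics/v1.png',cv2.resize(b['image'],(800,600),interpolation=cv2.INTER_CUBIC))
E
```

```text
pics
[-0.182 -0.458  0.483] [-0.46, 0.747, -0.404, 0.257]
[0.498 0.66  0.615] [-0.001, -0.015, 0.896, -0.444]
[-2.23853233e-04  1.25079194e-01  9.92146345e-01 -8.80835295e-04] [0.15488976 0.60489813 0.21430334] 0.014
```

View pics/v0.png

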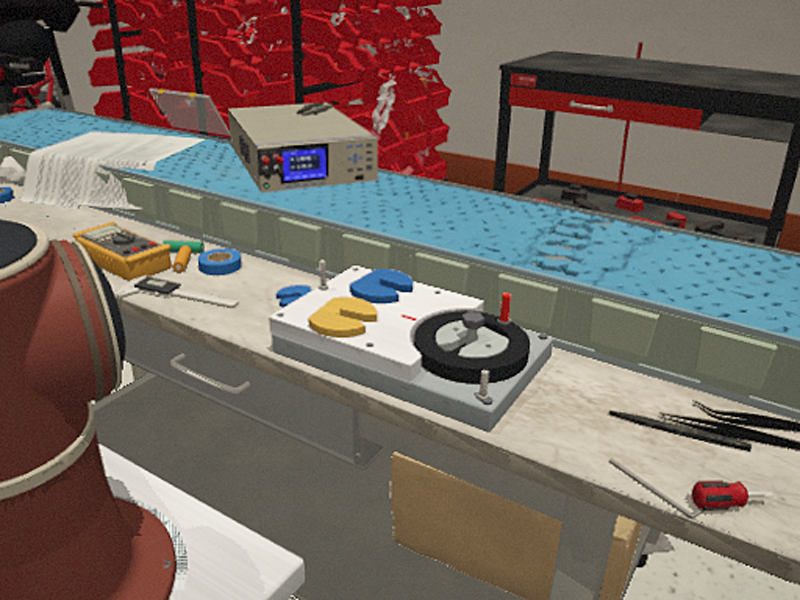

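View pics/v1.png

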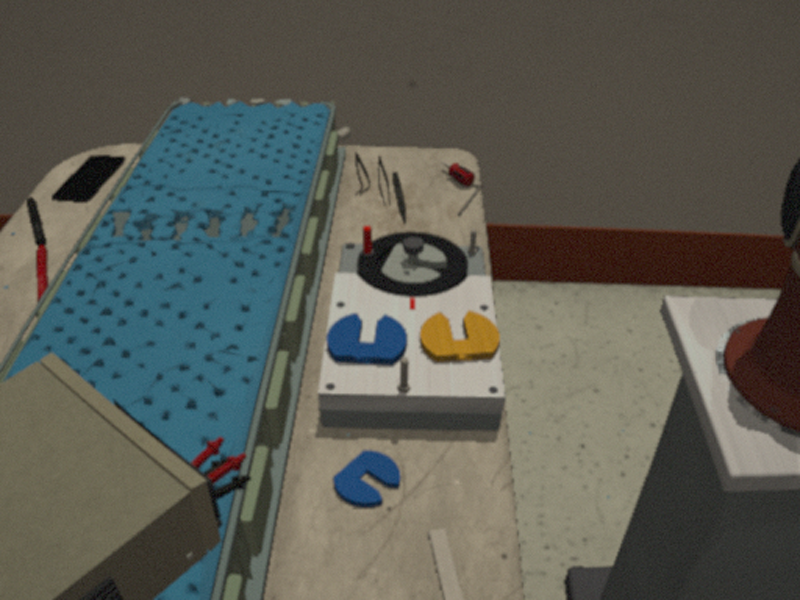

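Scene: white deck with blue (far, +x side) and brass (near), carousel at the -y end, red post at (367,228) and red mark at (412,303) in the side view; the small blue spacer is on the table. I'll enlarge both.

```bash
python3 - <<'E'
from h import *
a=load('s0')['image'];b=load('d0')['image']
c=b[140:275,200:325]; c=cv2.resize(c,None,fx=4.4,fy=4.4,interpolation=cv2.INTER_CUBIC); print(c.shape)
cv2.imwrite('pics/c1.png',c)
c=a[160:275,170:355]; c=cv2.resize(c,None,fx=4.3,fy=4.3,interpolation=cv2.INTER_CUBIC); print(c.shape)
cv2.imwrite('pics/c0.png',c)
E
```

```text
(594, 550, 3)
(494, 796, 3)
```

View pics/c1.png

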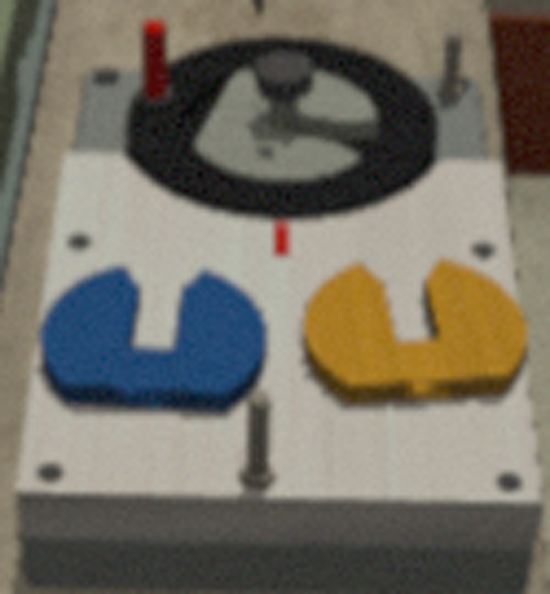

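View pics/c0.png

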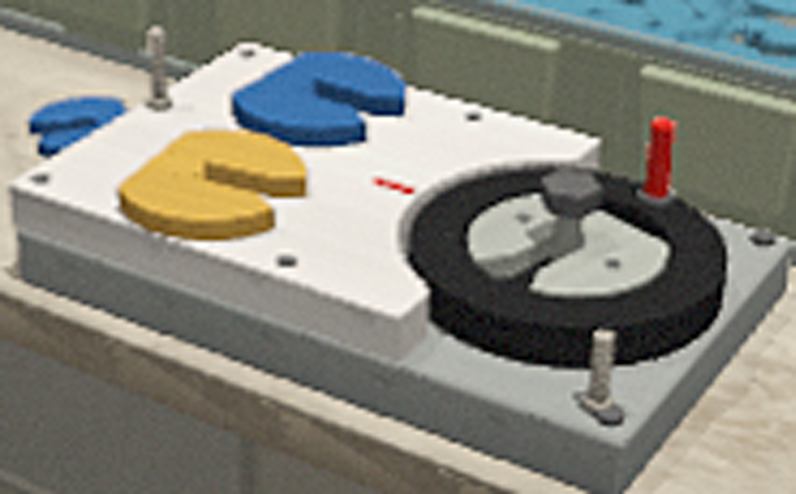

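Crops: in c1 the mark is at (281,239), post top (154,24), hex head (283,62), blue slot mouth corners (128,268)/(205,272), closed end (131,352)/(178,352), flat bottom from (68,405) to (222,408). In c0 the mark is at (393,186), post top (660,122), head (571,178).

```bash
cat > m.py <<'E'
from h import *
S=load('s0');D=load('d0')
d={'cornL':(18,492,.055),'cornR':(540,500,.055),'mark':(281,239,.055),'post':(154,24,.094),'head':(283,62,.084),'bmL':(128,268,.067),'bmR':(205,272,.067),'bcL':(131,352,.067),'bcR':(178,352,.067),'bEL':(42,340,.061),'bER':(266,340,.061),'flL':(68,405,.055),'flR':(222,408,.055),'long':(257,480,.055),'short':(453,98,.032),'brmL':(362,265,.067),'brmR':(440,262,.067),'brcL':(393,345,.067),'brcR':(437,343,.067),'brEL':(304,330,.061)}
s={'cornfar':(248,45,.055),'cornL':(14,185,.055),'mark':(393,186,.055),'post':(660,122,.094),'head':(571,178,.084),'long':(158,102,.055),'short':(603,410,.032),'bmouth1':(403,85,.067),'bmouth2':(363,122,.067),'bflatfar':(330,55,.067),'fwd':(598,140,.055),'flatL':(233,98,.067)}
for n,f,dd,o,k in(('side',D,d,(200,140),4.4),('scene',S,s,(170,160),4.3)):
    for q,(x,y,z) in dd.items():
        print(n,q,np.round(1000*ray(f,(o[0]+x/k,o[1]+y/k),z)[0],1))
E
python3 m.py
```

```text
Traceback (most recent call last):
  File "m.py", line 7, in <module>
    print(n,q,np.round(1000*ray(f,(o[0]+x/k,o[1]+y/k),z)[0],1))
                            ~~~^^^^^^^^^^^^^^^^^^^^^^^^^
  File "h.py", line 10, in ray
    d=np.c_[n,np.ones(len(n))]@np.array(f['rotation']).T
      ~~~~~~~~~~~~~~~~~~~~~~~~^~~~~~~~~~~~~~~~~~~~~~~~~~
ValueError: matmul: Input operand 1 has a mismatch in its core dimension 0, with gufunc signature (n?,k),(k,m?)->(n?,m?) (size 4 is different from 3)
```

```bash
sed -i "s/np.array(f\['rotation'\])/rm(f)/g" h.py; cat >> h.py <<'E'
def rm(f): return R.from_quat(f['rotation'],scalar_first=True).as_matrix()
E
python3 m.py
```

```text
side cornL [591.3 103.8  55. ]
side cornR [397.8 100.2  55. ]
side mark [496.5 -52.2  55. ]
side post [ 556.9 -158.4   94. ]
side head [ 497.7 -145.    84. ]
side bmL [558.8 -14.9  67. ]
side bmR [527.2 -13.8  67. ]
side bcL [553.8  37.   67. ]
side bcR [535.5  36.2  67. ]
side bEL [590.3  24.6  61. ]
side bER [501.4  20.6  61. ]
side flL [577.2  55.6  55. ]
side flR [517.6  54.6  55. ]
side long [503.1  93.5  55. ]
side short [ 414.4 -196.3   32. ]
side brmL [462.9 -21.2  67. ]
side brmR [430.7 -24.6  67. ]
side brcL [451.4  28.4  67. ]
side brcR [434.   26.5  67. ]
side brEL [486.3  13.8  61. ]
scene cornfar [589.6  97.1  55. ]
scene cornL [396.8  95.   55. ]
scene mark [496.1 -53.5  55. ]
scene post [ 555.9 -160.2   94. ]
scene head [ 500.9 -142.8   84. ]
scene long [505.5  93.9  55. ]
scene short [ 416.8 -203.7   32. ]
scene bmouth1 [572.  -12.6  67. ]
scene bmouth2 [524.9 -18.3  67. ]
scene bflatfar [581.8  38.4  67. ]
scene fwd [ 593.9 -113.    55. ]
scene flatL [511.   50.1  67. ]
```

```bash
cat >> h.py <<'E'
def to(x,y,z,yaw=None):
    "print tool-frame delta (mm) to world target mm; yaw=world angle of tool y, deg"
    s=manip.state(); q=R.from_quat(s['tool_rot'],scalar_first=True); M=q.as_matrix()
    print('t',round(s['time'],2),'pos',np.round(1000*np.array(s['tool_pos']),1),'yaw_y',round(np.degrees(np.arctan2(M[1,1],M[0,1])),2),'tilt',np.round(M[:2,2],4),'F',np.round(s['contact_force'],1),'w',round(s['gripper_width'],3))
    d=M.T@(np.array([x,y,z])-1000*np.array(s['tool_pos'])); print('delta',np.round(d,1))
    if yaw is not None: print('turn about z', -((yaw-np.degrees(np.arctan2(M[1,1],M[0,1]))+180)%360-180))
E
python3 -c "
from h import *
to(556.4,-159.3,214)"
```

```text
t 0.1 pos [154.9 604.9 214.3] yaw_y 75.63 tilt [-0.0007 -0.0017] F [ 0.   0.6 -0.5] w 0.998
delta [-578.6 -640.6    1.3]
```

Emit:
servo_tool([
  [[-32,-36,0,0,0,0,40],[-32,-36,0,0,0,0,40],[-32,-36,0,0,0,0,40],[-32,-36,0,0,0,0,40],[-32,-36,0,0,0,0,40],[-32,-36,0,0,0,0,40],[-32,-36,0,0,0,0,40],[-32,-36,0,0,0,0,40],[-32,-36,0,0,0,0,40],[-32,-36,0,0,0,0,40],[-32,-36,0,0,0,0,40],[-32,-36,0,0,0,0,40]],
])

```text
time: 1.6
tool_pos: [0.4201, 0.0901, 0.2151]
tool_rot: [-0.0, 0.125, 0.992, 0.0]
contact_force: [0.8, -0.0, 0.1]
gripper_width: 0.467
grasp_force: 0.0
```

Emit:
servo_tool([
  [[-31,-29,-25,0,0,0,26],[-31,-29,-25,0,0,0,26],[-31,-29,-25,0,0,0,26],[-31,-29,-25,0,0,0,26],[0,0,0,0,0,0,26],[0,0,0,0,0,0,26]],
])

```text
time: 2.35
tool_pos: [0.5106, -0.0511, 0.3143]
tool_rot: [-0.001, 0.125, 0.992, 0.0]
contact_force: [-1.0, 0.5, -0.3]
gripper_width: 0.307
grasp_force: 0.0
```

```bash
python3 -c "
from h import *
a=grab('wrist','w0');to(556.4,-159.3,79)
cv2.imwrite('pics/v2.png',cv2.resize(a['image'],(800,600),interpolation=cv2.INTER_CUBIC))"
```

```text
t 2.4 pos [510.4 -50.7 314. ] yaw_y 75.67 tilt [-0.0022  0.0009] F [ 0.   1.2 -0.6] w 0.305
delta [-72.  -93.9 234.8]
```

View pics/v2.png

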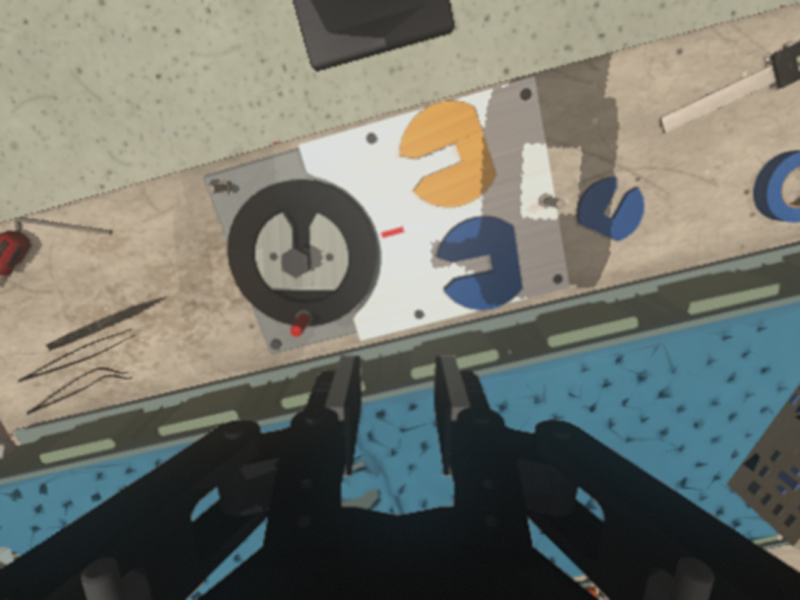

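Wrist view: carousel at left with post top (297,331), head (298,262), mark (392,232), blue disc with flat at right x≈520, slot mouth at left (440,270). I'll crop closer for exact pixels.

```bash
python3 -c "
from h import *
a=load('w0')['image'][105:225,140:365]
cv2.imwrite('pics/c2.png',cv2.resize(a,None,fx=3.5,fy=3.5,interpolation=cv2.INTER_CUBIC))"
```

```text
(no output)
```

View pics/c2.png

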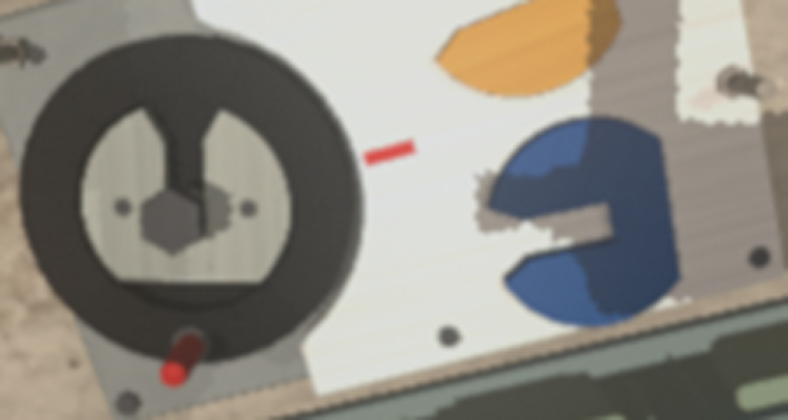

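```bash
python3 - <<'E'
from h import *
f=load('w0')
P={'ttc':(191,198,.054),'pinL':(123,207,.054),'pinR':(248,208,.054),'sfL':(118,282,.054),'sfR':(265,283,.054),'smL':(147,108,.054),'smR':(220,110,.054),'post':(173,374,.094),'pbase':(190,347,.054),'head':(172,221,.084),'mark':(390,153,.055),'bf1':(661,140,.067),'bf2':(680,277,.067),'bc1':(609,204,.067),'bc2':(612,237,.067),'bm1':(489,208,.067),'bm2':(505,280,.067),'bn1':(519,219,.067),'bn2':(530,255,.067),'brm':(437,59,.067)}
W={k:1000*ray(f,(140+x/3.5,105+y/3.5),z)[0] for k,(x,y,z) in P.items()}
for k,v in W.items(): print(k,np.round(v[:2],1))
ang=lambda a,b:round(np.degrees(np.arctan2(*(b-a)[[1,0]])),2)
print('steel flat dir',ang(W['sfL'],W['sfR']),'post',ang(W['ttc'],W['post']),'slot',ang((W['sfL']+W['sfR'])/2,(W['smL']+W['smR'])/2),'mark',ang(W['ttc'],W['mark']))
fm=(W['bf1']+W['bf2'])/2;cm=(W['bc1']+W['bc2'])/2;mm=(W['bm1']+W['bm2'])/2
print('blue slot dir',ang(fm,mm),ang(cm,mm),'flat dir',ang(W['bf1'],W['bf2']),fm,cm,mm,np.linalg.norm(W['bf1']-W['bf2']))
to(556.4,-159.3,79)
E
```

```text
ttc [ 495.5 -140.4]
pinL [ 492.  -170.1]
pinR [ 505.8 -117.9]
sfL [ 523.3 -183.2]
sfR [ 539.9 -120.4]
smL [ 454.4 -146.6]
smR [ 462.9 -117.2]
post [ 558.1 -159.8]
pbase [ 560.2 -161.7]
head [ 498.5 -143. ]
mark [498.  -52.6]
bf1 [518.6  56.9]
bf2 [578.2  54.5]
bc1 [539.5  31.1]
bc2 [553.8  29.7]
bm1 [528.8 -17.8]
bm2 [560.9 -18.1]
bn1 [536.5  -6.6]
bn2 [552.8  -5.5]
brm [464.5 -24.4]
steel flat dir 75.21 post -17.24 slot 164.73 mark 88.43
blue slot dir -92.76 -92.13 flat dir -2.26 [548.40205501  55.71966047  67.        ] [546.64949769  30.41167947  67.        ] [544.85263751 -17.96360577  67.        ] 59.605759824167926
t 2.4 pos [510.4 -50.7 314. ] yaw_y 75.67 tilt [-0.0022  0.0009] F [ 0.   1.2 -0.6] w 0.305
delta [-72.  -93.9 234.8]
```

Emit:
servo_tool([
  [[-24,-31,40,0,0,0,26],[-24,-31,40,0,0,0,26],[-24,-31,40,0,0,0,26],[0,0,36,0,0,0,26],[0,0,36,0,0,0,26],[0,0,36,0,0,0,26],[0,0,0,0,0,0,26]],
])

```text
time: 3.28
tool_pos: [0.5543, -0.1568, 0.0829]
tool_rot: [-0.004, 0.124, 0.992, 0.001]
contact_force: [0.3, 0.3, -0.4]
gripper_width: 0.306
grasp_force: 0.0
```

```bash
python3 -c "
from h import *
to(557.5,-159.6,86,75)
c=np.array([498,-143.8]);
# tool-frame per-row steps for 7 rows of arc
import math
a0=-15;n=8;tot=-74
"
```

```text
t 3.27 pos [ 554.3 -156.8   82.9] yaw_y 75.71 tilt [-0.0083  0.0037] F [ 0.3  0.3 -0.4] w 0.306
delta [-3.8 -1.9 -3.1]
turn about z 0.7126307988903875
```

Emit:
servo_tool([
  [[0,0,0,0,0,0.7,15],[0,0,0,0,0,0,15],[0,0,0,0,0,0,15]],
])

```text
time: 3.65
tool_pos: [0.5589, -0.1598, 0.0892]
tool_rot: [0.001, 0.131, 0.991, -0.0]
contact_force: [0.3, -0.4, 0.4]
gripper_width: 0.173
grasp_force: 0.0
```

```bash
python3 -c "
from h import *
to(557.9,-159.8,86,75)"
```

```text
t 3.65 pos [ 558.9 -159.8   89.2] yaw_y 74.94 tilt [ 0.0027 -0.0012] F [ 0.3 -0.4  0.4] w 0.173
delta [ 1.  -0.2  3.2]
turn about z -0.061113959241168914
```

Emit:
servo_tool([
  [[1,0,4,0,0,0,15],[0.8,-10,0,0,0,9.25,15],[0.8,-10,0,0,0,9.25,15],[0.8,-10,0,0,0,9.25,15],[0.8,-10,0,0,0,9.25,15],[0.8,-10,0,0,0,9.25,15],[0.8,-10,0,0,0,9.25,15],[0.8,-10,0,0,0,9.25,15],[0,0,0,0,0,0,15],[0,0,0,0,0,0,15]],
])

```text
time: 4.9
tool_pos: [0.5081, -0.2043, 0.0835]
tool_rot: [0.0, 0.641, 0.768, 0.0]
contact_force: [0.4, 0.3, -0.4]
gripper_width: 0.176
grasp_force: 0.0
```

```bash
python3 -c "
from h import *
a=grab('side','d1')['image'];g=grab('wrist','w1')['image'];to(498.9,-205.8,86,1)
c=cv2.resize(a[130:230,200:325],(500,400),interpolation=cv2.INTER_CUBIC)
cv2.imwrite('pics/c3.png',np.hstack([c[:,:300],cv2.resize(g,(500,400))]))"
```

```text
t 5.0 pos [ 508.2 -204.3   83.5] yaw_y 10.27 tilt [ 0.0002 -0.0001] F [ 0.3 -0.1  0.4] w 0.172
delta [ 0.1 -9.4 -2.5]
turn about z 9.269044580402266
```

View pics/c3.png

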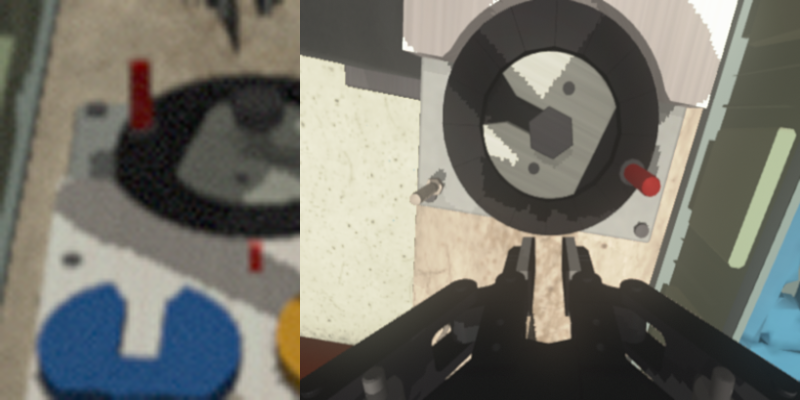

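The post has not moved: it is still at about (235,146) px in the side frame. The wrist view shows the post at (650,185), away from the fingers. I'll check the geometry.

```bash
python3 - <<'E'
from h import *
f=load('w1');s=manip.state();p=np.array(s['tool_pos']);M=R.from_quat(s['tool_rot'],scalar_first=True).as_matrix()
print('eye rel tool',np.round(M.T@(np.array(f['eye'])-p)*1000,1))
for dz in(-.02,0,.014): print(dz,proj(f,p+M@[0,0,dz])*[500/512,400/384]+[300,0])
for q in [(0.4979,-.1438,.084),(.5579,-.1598,.094)]: print(proj(f,q)*[500/512,400/384]+[300,0])
E=np.array([[650,185],[628,170],[551,130]]);E=(E-[300,0])/[500/512,400/384]
print(np.round(ray(f,E,[.094,.054,.084])*1000,1))
d=load('d1');print(np.round(ray(d,[(200+140/4,130+65/4)],.094)*1000,1))
for q in [(.5579,-.1598,.094)]: print((proj(d,q)-[200,130])*4, (proj(load('d0'),q)-[200,140])*4.4)
E
```

```text
eye rel tool [  73.1   -0.7 -158.8]
-0.02 [[549.30332439 254.79884341]]
0 [[549.15571434 238.67740521]]
0.014 [[549.0703289  229.35547551]]
[[550.43633515 132.30887324]]
[[651.56052894 185.73031601]]
[[ 556.9 -159.6   94. ]
 [ 555.9 -159.9   54. ]
 [ 498.  -142.6   84. ]]
[[ 556.7 -155.4   94. ]]
[[138.17797536  60.28013558]] [[151.9957729   22.30814914]]
```

Emit:
servo_tool([
  [[0,0,-34,0,0,0,24],[0.8,10,0,0,0,-9.25,24],[0.8,10,0,0,0,-9.25,24],[0.8,10,0,0,0,-9.25,24],[0.8,10,0,0,0,-9.25,24],[0.8,10,0,0,0,-9.25,24],[0.8,10,0,0,0,-9.25,24],[0.8,10,0,0,0,-9.25,24],[0,0,0,0,0,0,24],[0,0,0,0,0,0,24]],
])

```text
time: 6.25
tool_pos: [0.557, -0.1594, 0.1173]
tool_rot: [-0.0, 0.132, 0.991, -0.0]
contact_force: [0.3, -0.2, -1.2]
gripper_width: 0.279
grasp_force: 0.0
```

```bash
python3 -c "
from h import *
a=grab('wrist','w2')
to(557.5,-159.7,73,75)
s=manip.state();p=np.array(s['tool_pos']);M=R.from_quat(s['tool_rot'],scalar_first=True).as_matrix()
for dz in(-.02,0,.014): print(dz,proj(a,p+M@[0,0,dz]))
print(proj(a,[(.5575,-.1597,.094),(.5575,-.1597,.06)]))
cv2.imwrite('pics/c4.png',cv2.resize(a['image'][140:300,130:370],None,fx=2.5,fy=2.5,interpolation=cv2.INTER_CUBIC))"
```

```text
t 6.3 pos [ 557.  -159.5  117.4] yaw_y 74.84 tilt [-0.0001 -0.0001] F [-0.3  0.6 -0.1] w 0.282
delta [-0.6 -0.  44.4]
turn about z -0.1615667767382547
-0.02 [[255.131405   245.96034125]]
0 [[255.03165368 230.35641586]]
0.014 [[254.97392478 221.33145234]]
[[254.89096628 216.74632047]
 [254.80156594 200.76102496]]
```

View pics/c4.png

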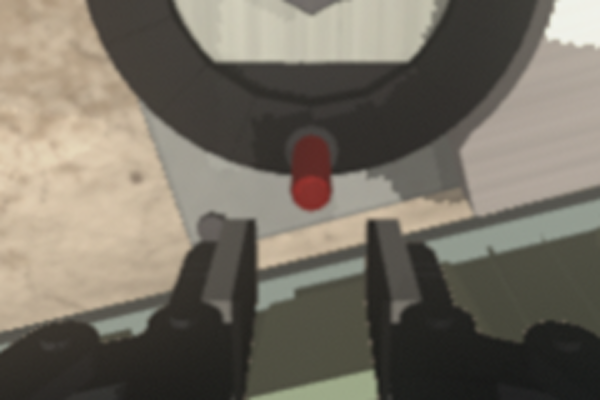

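Fingertips at crop y≈220, inner faces at x 255 and 368. The post top is at (311,190), centred between them. I'll get the tip depth from the gap.

```bash
python3 - <<'E'
from h import *
f=load('w2');print(f['mtx'],f['dist_coeffs'])
p=np.array([.557,-.1595,.1174]);M=R.from_quat(manip.state()['tool_rot'],scalar_first=True).as_matrix()
for x in(0,.011):
  for dz in(-.02,-.01,0,.014): print(x,dz,((proj(f,[p+M@[x,s*.012,dz] for s in(-1,1)])-[130,140])*2.5).round(0).tolist())
print(rm(f).T@M)
E
```

```text
[[282.55532523   0.         254.04610223]
 [  0.         282.55532523 189.84375124]
 [  0.           0.           1.        ]] [-0.01720573  0.          0.          0.          0.        ]
0 -0.02 [[258.0, 265.0], [368.0, 265.0]]
0 -0.01 [[261.0, 244.0], [365.0, 244.0]]
0 0 [[264.0, 226.0], [362.0, 226.0]]
0 0.014 [[267.0, 203.0], [358.0, 203.0]]
0.011 -0.02 [[257.0, 219.0], [369.0, 219.0]]
0.011 -0.01 [[260.0, 201.0], [366.0, 201.0]]
0.011 0 [[263.0, 184.0], [363.0, 184.0]]
0.011 0.014 [[266.0, 164.0], [359.0, 164.0]]
[[-2.46663582e-04  9.99999785e-01  6.08127237e-04]
 [-9.57309031e-01 -6.03441038e-05 -2.89066454e-01]
 [-2.89066355e-01 -6.53467863e-04  9.57308840e-01]]
```

Picture and missed push agree: the tips really stand about 20 mm behind the TCP reading. I'll go down in steps, watching force.

Emit:
servo_tool([
  [[0,0,20,0,0,0,24],[0,0,20,0,0,0,24],[0,0,4,0,0,0,24],[0,0,0,0,0,0,24]],
])

```text
time: 6.8
tool_pos: [0.5564, -0.1591, 0.0723]
tool_rot: [-0.001, 0.131, 0.991, 0.0]
contact_force: [-0.3, -0.2, 0.6]
gripper_width: 0.283
grasp_force: 0.0
```

Emit:
servo_tool([
  [[0,0,3,0,0,0,24],[0,0,3,0,0,0,24],[0,0,0,0,0,0,24]],
])

```text
time: 7.18
tool_pos: [0.557, -0.1593, 0.0674]
tool_rot: [-0.0, 0.131, 0.991, -0.0]
contact_force: [0.1, 0.1, 0.4]
gripper_width: 0.28
grasp_force: 0.0
```

Emit:
servo_tool([
  [[0,0,3,0,0,0,24],[0,0,3,0,0,0,24],[0,0,0,0,0,0,24]],
])

```text
time: 7.55
tool_pos: [0.5567, -0.1592, 0.061]
tool_rot: [-0.0, 0.131, 0.991, 0.0]
contact_force: [-0.1, 0.0, -0.1]
gripper_width: 0.286
grasp_force: 0.0
```

```bash
python3 -c "
from h import *
a=grab('side','d2')
to(557.5,-159.7,60,75)
cv2.imwrite('pics/c5.png',cv2.resize(a['image'][100:230,190:330],None,fx=4,fy=4,interpolation=cv2.INTER_CUBIC))"
```

```text
t 7.6 pos [ 556.8 -159.2   61.1] yaw_y 74.93 tilt [-0.0004  0.0002] F [ 0.6 -0.5 -0. ] w 0.283
delta [-0.8 -0.3  1.1]
turn about z -0.07026852834289343
```

View pics/c5.png

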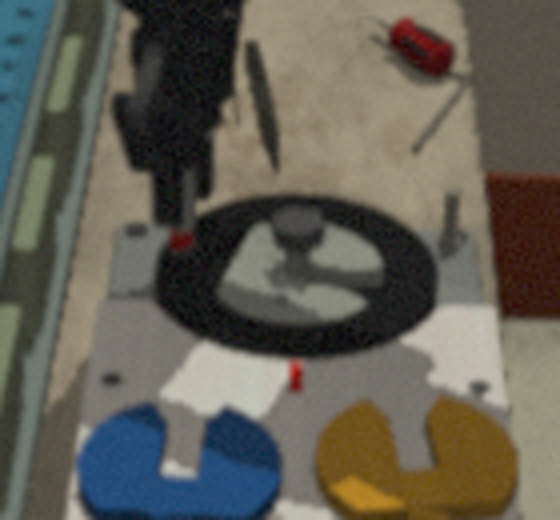

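The near finger now overlaps most of the post, with only its foot visible at (180,240). No contact force. Pushing now.

Emit:
servo_tool([
  [[-1,0,0,0,0,0,15],[0,0,0,0,0,0,15],[0.8,-10,0,0,0,9.25,15],[0.8,-10,0,0,0,9.25,15],[0.8,-10,0,0,0,9.25,15],[0.8,-10,0,0,0,9.25,15],[0.8,-10,0,0,0,9.25,15],[0.8,-10,0,0,0,9.25,15],[0.8,-10,0,0,0,9.25,15],[0,0,0,0,0,0,15],[0,0,0,0,0,0,15]],
])

```text
time: 8.98
tool_pos: [0.5092, -0.2048, 0.0616]
tool_rot: [0.0, 0.641, 0.768, -0.0]
contact_force: [-0.2, 0.3, -0.2]
gripper_width: 0.175
grasp_force: 0.0
```

```bash
python3 -c "
from h import *
a=grab('side','d3')['image'];g=grab('wrist','w3')['image'];to(499,-205.5,61,1)
c=cv2.resize(a[130:230,200:325],(500,400),interpolation=cv2.INTER_CUBIC)
cv2.imwrite('pics/c6.png',np.hstack([c[:,:300],cv2.resize(g,(500,400),interpolation=cv2.INTER_CUBIC)]))"
```

```text
t 9.07 pos [ 509.2 -204.7   61.5] yaw_y 10.27 tilt [ 0.0002 -0.0002] F [-0.2 -0.9  0.4] w 0.176
delta [  1.1 -10.2   0.5]
turn about z 9.267280230050034
```

View pics/c6.png

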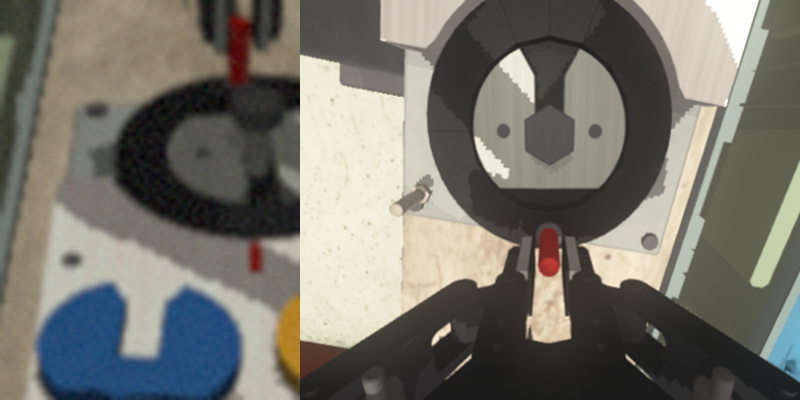

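The post is caged and turned. In the wrist part the pins are at (503,131) and (595,131), level in the image, so the slot is at about 100° in the world. About 9–10° remain. Measuring the stand yaw from the deck screws.

```bash
python3 - <<'E'
from h import *
f=load('w0')
ang=lambda a,b:round(np.degrees(np.arctan2(*(b-a)[[1,0]])),2)
c=lambda x,y:(140+x/3.5,105+y/3.5)
A=ray(f,[c(448,336),c(758,257),(372/1.5625,138/1.5625),(526/1.5625,94/1.5625)],.055)*1000
print(A.round(1),ang(A[0],A[1]),ang(A[2],A[3]),ang(A[2],A[0]),ang(A[3],A[1]))
d=load('d0');B=ray(d,[(200+x/4.4,140+y/4.4) for x,y in((79,241),(50,471),(484,250),(510,481))],.055)*1000
print(B.round(1),ang(B[0],B[1]),ang(B[2],B[3]),ang(B[2],B[0]),ang(B[3],B[1]))
g=load('w3');r=lambda x,y:((x-300)*512/500,y*384/400)
C=ray(g,[r(503,131),r(595,131),r(493,188),r(606,188)],.054)*1000
print(C.round(1),ang(C[0],C[1]),ang(C[2],C[3]),C[:2].mean(0))
# red centroid of mark in all views
for n in('w0','d0','s0'):
    im=load(n)['image'].astype(int);m=((im[...,2]>150)&(im[...,1]<80)&(im[...,0]<80)).astype(np.uint8)
    k,l,st,ce=cv2.connectedComponentsWithStats(m)
    for i in range(1,k):
        if 5<st[i,4]<300:
            q=ray(load(n),ce[i],.055)[0]*1000
            if abs(q[0]-497)<30 and abs(q[1]+53)<30: print(n,st[i],q.round(1))
E
```

```text
[[583.6 -48.   55. ]
 [581.8  91.8  55. ]
 [411.5 -49.5  55. ]
 [409.6  90.4  55. ]] 90.72 90.77 0.48 0.48
[[582.2 -46.9  55. ]
 [580.6  92.2  55. ]
 [410.  -48.6  55. ]
 [408.4  90.5  55. ]] 90.67 90.68 0.55 0.56
[[ 471.4 -149.1   54. ]
 [ 524.9 -139.5   54. ]
 [ 469.6 -182.6   54. ]
 [ 539.  -170.    54. ]] 10.28 10.27 [ 498.15112905 -144.29981804   54.        ]
d0 [263 191   2   6  11] [497.2 -54.   55. ]
```

Emit:
servo_tool([
  [[0.4,-5.2,0,0,0,4.8,15],[0.4,-5.2,0,0,0,4.8,15],[0,0,0,0,0,0,15],[0,0,0,0,0,0,15]],
])

```text
time: 9.57
tool_pos: [0.4988, -0.2053, 0.0615]
tool_rot: [0.0, 0.703, 0.711, 0.0]
contact_force: [0.6, 0.1, -0.2]
gripper_width: 0.176
grasp_force: 0.2
```

```bash
cat > pins.py <<'E'
from h import *
import sys
def pins(f,th,c=(498.3,-144.0)):
    "refine two dark pins 27 mm either side of the axis, slot angle guess th (deg)"
    im=cv2.cvtColor(f['image'],cv2.COLOR_BGR2GRAY).astype(float);out=[]
    u=np.array([np.cos(np.radians(th-90)),np.sin(np.radians(th-90))])
    for s in(-1,1):
        p=np.r_[np.array(c)+s*27.2*u,54]/1000
        for _ in range(4):
            uv=proj(f,p)[0]; x0,y0=np.round(uv).astype(int); P=im[y0-7:y0+8,x0-7:x0+8]
            w=np.clip(np.median(P)-12-P,0,None); yy,xx=np.mgrid[-7:8,-7:8]; w*= (xx**2+yy**2<50)
            uv=np.array([x0+(w*xx).sum()/w.sum(),y0+(w*yy).sum()/w.sum()]); p=ray(f,uv,.054)[0]
        out.append(p*1000)
    a,b=out; print('pins',a.round(1),b.round(1),'dist',np.linalg.norm(a-b).round(1),'slot',90+np.degrees(np.arctan2(b[1]-a[1],b[0]-a[0])).round(2),'mid',((a+b)/2).round(1))
if __name__=='__main__':
    pins(load('w3'),100.3); pins(load('w0'),165)
    pins(grab('wrist',sys.argv[1]),float(sys.argv[2])); to(499,-205.5,61,.65)
E
python3 pins.py w4 91
```

```text
pins.py:12: RuntimeWarning: invalid value encountered in scalar divide
  uv=np.array([x0+(w*xx).sum()/w.sum(),y0+(w*yy).sum()/w.sum()]); p=ray(f,uv,.054)[0]
pins.py:10: RuntimeWarning: invalid value encountered in cast
  uv=proj(f,p)[0]; x0,y0=np.round(uv).astype(int); P=im[y0-7:y0+8,x0-7:x0+8]
pins.py:10: RuntimeWarning: overflow encountered in scalar subtract
  uv=proj(f,p)[0]; x0,y0=np.round(uv).astype(int); P=im[y0-7:y0+8,x0-7:x0+8]
  return _methods._mean(a, axis=axis, dtype=dtype,
  ret = ret.dtype.type(ret / rcount)
Traceback (most recent call last):
  File "pins.py", line 16, in <module>
    pins(load('w3'),100.3); pins(load('w0'),165)
    ~~~~^^^^^^^^^^^^^^^^^^
  File "pins.py", line 11, in pins
    w=np.clip(np.median(P)-12-P,0,None); yy,xx=np.mgrid[-7:8,-7:8]; w*= (xx**2+yy**2<50)
                                                                    ^^^^^^^^^^^^^^^^^^^^
ValueError: operands could not be broadcast together with shapes (0,0) (15,15) (0,0)
```

```bash
sed -i "s/w=np.clip(np.median(P)-12-P,0,None)/w=np.clip(.5*np.median(P)+.5*P.min()-P,0,None)/; s/; pins(load('w0'),165)//" pins.py; python3 pins.py w4 90.7
```

```text
pins [ 471.2 -148.9   54. ] [ 524.8 -139.5   54. ] dist 54.4 slot 100.05 mid [ 498.  -144.2   54. ]
pins [ 470.8 -145.1   54. ] [ 525.1 -143.4   54. ] dist 54.3 slot 91.76 mid [ 498.  -144.3   54. ]
t 9.62 pos [ 498.8 -205.3   61.5] yaw_y 0.66 tilt [ 0.0001 -0.0001] F [ 0.3  0.3 -0.5] w 0.175
delta [-0.2  0.2  0.5]
turn about z 0.008443854804369266
```

Emit:
servo_tool([
  [[0,-1.2,0,0,0,0,15],[0,0,0,0,0,0,15],[0,0,0,0,0,0,15]],
])

```text
time: 10.0
tool_pos: [0.4976, -0.2054, 0.0616]
tool_rot: [0.0, 0.703, 0.711, 0.0]
contact_force: [2.3, -0.0, 0.7]
gripper_width: 0.176
grasp_force: 1.0
```

```bash
python3 pins.py w5 90.7
```

```text
pins [ 471.2 -148.9   54. ] [ 524.8 -139.5   54. ] dist 54.4 slot 100.05 mid [ 498.  -144.2   54. ]
pins [ 470.8 -144.6   54. ] [ 525.2 -144.    54. ] dist 54.4 slot 90.68 mid [ 498.  -144.3   54. ]
t 10.05 pos [ 497.5 -205.4   61.6] yaw_y 0.59 tilt [ 0.0005 -0.0003] F [ 2.2 -0.6 -0.7] w 0.177
delta [-0.1  1.5  0.6]
turn about z -0.06375713185289555
```

Emit:
servo_tool([
  [[0,0,0,0,0,0,20],[0,0,0,0,0,0,20],[0,0,-35,0,0,0,20],[0,0,-35,0,0,0,20],[46,8.5,0,0,0,0,20],[46,8.5,0,0,0,0,20],[46,8.5,0,0,0,0,20],[46,8.5,0,0,0,0,20],[46,8.5,0,0,0,0,20],[46,8.5,0,0,0,2.9,20],[0,0,0,0,0,0,20],[0,0,0,0,0,0,20]],
])

```text
time: 11.55
tool_pos: [0.5451, 0.071, 0.1311]
tool_rot: [-0.0, 0.721, 0.693, -0.001]
contact_force: [-0.2, -0.7, -0.1]
gripper_width: 0.23
grasp_force: 0.0
```

```bash
python3 - <<'E'
from h import *
import pins
to(549,71,50,-2.3)
d=load('d2')
for z in(.055,.065,.075,.085): print(z,proj(d,(.5617,-.1408,z)))
g=grab('wrist','w6');gray=cv2.cvtColor(g['image'],cv2.COLOR_BGR2GRAY)
e=grab('side','d6')
pr=g
# blue disc moments in side view
for n,f in(('d0',load('d0')),('d6',e)):
    h=cv2.cvtColor(f['image'],cv2.COLOR_BGR2HSV);m=cv2.inRange(h,(100,130,30),(125,255,255));k,l,st,ce=cv2.connectedComponentsWithStats(m)
    for i in range(1,k):
        if 400<st[i,4]<6000 and 180<ce[i][0]<300 and ce[i][1]>190: print(n,st[i],ce[i].round(1))
pins.pins(load('w5'),90.7)
E
```

```text
t 11.55 pos [545.1  71.  131.1] yaw_y -2.28 tilt [-0.0009 -0.0005] F [-0.2 -0.7 -0.1] w 0.23
delta [ 0.2  3.9 81.1]
turn about z 0.02054282212372982
0.055 [[232.30465086 166.36069511]]
0.065 [[232.22724658 162.28063403]]
0.075 [[232.14962007 158.15144856]]
0.085 [[232.07178866 153.97261006]]
d0 [ 210  202   50   31 1062] [234.3 218.3]
d0 [214 289  41  35 862] [233.7 306. ]
d6 [ 210  202   50   31 1063] [234.3 218.4]
d6 [214 289  41  35 861] [233.9 305.9]
pins [ 470.8 -144.6   54. ] [ 525.2 -144.    54. ] dist 54.4 slot 90.68 mid [ 498.  -144.3   54. ]
```

Emit:
servo_tool([
  [[0,4,30,0,0,0,20],[0,0,30,0,0,0,20],[0,0,24,0,0,0,20],[0,0,0,0,0,0,20],[0,0,0,0,0,0,20]],
])

```text
time: 12.28
tool_pos: [0.5502, 0.0704, 0.0484]
tool_rot: [0.001, 0.722, 0.692, 0.0]
contact_force: [1.0, -0.7, -0.4]
gripper_width: 0.234
grasp_force: 0.0
```

Emit:
servo_tool([
  [[0,0,2,0,0,0,20],[0,0,2,0,0,0,20],[0,0,0,0,0,0,20]],
])

```text
time: 12.65
tool_pos: [0.5496, 0.0711, 0.0436]
tool_rot: [0.0, 0.721, 0.693, 0.0]
contact_force: [0.3, 0.5, 0.4]
gripper_width: 0.236
grasp_force: 0.0
```

Emit:
servo_tool([
  [[0,0,1.5,0,0,0,20],[0,0,0,0,0,0,20]],
])

```text
time: 12.9
tool_pos: [0.5494, 0.0711, 0.0417]
tool_rot: [-0.0, 0.721, 0.693, -0.0]
contact_force: [0.1, -0.2, -0.2]
gripper_width: 0.23
grasp_force: 0.0
```

```bash
python3 - <<'E'
from h import *
to(549,71,41,-2.3)
E
```

```text
t 12.9 pos [549.4  71.1  41.7] yaw_y -2.32 tilt [-0.0003 -0.    ] F [ 0.1 -0.2 -0.2] w 0.23
delta [-0.1 -0.4  0.7]
turn about z -0.015598503356102356
```

```bash
python3 - <<'E'
from h import *
print(np.round(manip.state()['joint_pos'],3))
E
```

```text
[-0.006  0.059  1.914 -0.     1.169  0.035]
```

```bash
cat > bl.py <<'E'
from h import *
import sys
f=grab('scene',sys.argv[1])
h=cv2.cvtColor(f['image'],cv2.COLOR_BGR2HSV);m=cv2.inRange(h,(100,130,30),(125,255,255));k,l,st,ce=cv2.connectedComponentsWithStats(m)
for i in range(1,k):
    if 250<st[i,4]<3000 and 195<ce[i][0]<330 and ce[i][1]>165: print(st[i],ce[i].round(2),ray(f,ce[i],.064)[0]*1000)
to(500,0,41)
E
python3 bl.py s1
```

```text
[224 172  40  22 617] [243.74 182.81] [539.78963288  18.61314204  64.        ]
t 12.95 pos [549.4  71.1  41.8] yaw_y -2.31 tilt [-0.0003  0.    ] F [-0.1  0.6 -0.2] w 0.235
delta [-73.1 -46.5   0.8]
```

Emit:
servo_tool([
  [[-1.5,-0.6,0,0,0,0,20],[-1.5,0,0,0,0,0,20],[0,0,0,0,0,0,20]],
])

```text
time: 13.32
tool_pos: [0.5488, 0.068, 0.0419]
tool_rot: [0.0, 0.721, 0.693, -0.0]
contact_force: [-0.1, 0.5, 0.4]
gripper_width: 0.236
grasp_force: 0.0
```

```bash
python3 bl.py s2
```

```text
[224 172  40  22 619] [243.68 182.73] [540.04890462  18.94361082  64.        ]
t 13.38 pos [548.8  68.   41.9] yaw_y -2.33 tilt [ 0. -0.] F [ 0.2 -0.  -1. ] w 0.235
delta [-69.9 -46.    0.9]
```

Emit:
servo_tool([
  [[-1.5,0,0,0,0,0,20],[-1.5,0,0,0,0,0,20],[0,0,0,0,0,0,20]],
])

```text
time: 13.75
tool_pos: [0.5487, 0.0651, 0.0419]
tool_rot: [-0.0, 0.721, 0.693, 0.0]
contact_force: [0.3, 1.8, -0.3]
gripper_width: 0.238
grasp_force: 0.6
```

```bash
python3 bl.py s3
```

```text
[225 172  40  22 632] [244.5  182.86] [540.49038723  17.0918465   64.        ]
t 13.8 pos [548.7  65.1  41.9] yaw_y -2.32 tilt [0.     0.0001] F [-0.8  1.  -0. ] w 0.235
delta [-67.  -46.    0.9]
```

Emit:
servo_tool([
  [[-6.85,2.74,0,0,0,3.87,20],[-6.85,2.74,0,0,0,3.87,20],[-6.85,2.74,0,0,0,3.87,20],[-6.85,2.74,0,0,0,3.87,20],[-6.85,2.74,0,0,0,3.87,20]],
])

```text
time: 14.42
tool_pos: [0.5563, 0.029, 0.0419]
tool_rot: [0.0, 0.828, 0.561, 0.0]
contact_force: [1.1, 0.8, -0.1]
gripper_width: 0.234
grasp_force: 0.7
```

```bash
python3 bl.py s4; python3 - <<'E'
import numpy as np
# expected disc centre
s=np.array([498.2,-144.2]);d=np.array([np.cos(np.radians(-89.35)),np.sin(np.radians(-89.35))]);n=np.array([d[1],-d[0]])
c=np.array([546.8,21.3])
th=np.radians(3+19.35);print(c+d*100*(np.sin(th)-np.sin(np.radians(3)))+n*100*(np.cos(np.radians(3))-np.cos(th)), n)
E
```

```text
[236 177  40  23 631] [255.14 187.7 ] [533.50881069 -14.68290851  64.        ]
t 14.47 pos [556.3  28.2  42. ] yaw_y -21.9 tilt [ 0.0003 -0.0006] F [0.5 0.5 0.1] w 0.23
delta [-47.2 -41.8   1. ]
[539.79735785 -11.57430185] [-0.99993565 -0.0113444 ]
```

Emit:
servo_tool([
  [[-6.85,2.74,0,0,0,3.87,20],[-6.85,2.74,0,0,0,3.87,20],[-6.85,2.74,0,0,0,3.87,20],[-6.85,2.74,0,0,0,3.87,20],[-6.85,2.74,0,0,0,3.87,20],[-7.39,-2.935,0,0,0,-4.17,20],[-7.39,-2.935,0,0,0,-4.17,20],[-7.39,-2.935,0,0,0,-4.17,20],[-7.39,-2.935,0,0,0,-4.17,20],[-7.39,-2.935,0,0,0,-4.17,20]],
])

```text
time: 15.72
tool_pos: [0.5192, -0.0302, 0.0421]
tool_rot: [0.0, 0.819, 0.574, 0.0]
contact_force: [1.2, 1.5, 0.4]
gripper_width: 0.236
grasp_force: 0.9
```

```bash
python3 bl.py s5; python3 - <<'E'
import numpy as np
from h import *
s=manip.state();p=1000*np.array(s['tool_pos']);M=R.from_quat(s['tool_rot'],scalar_first=True).as_matrix()
print('implied centre',p-44*M[:,0])
E
```

```text
[250 190  44  26 779] [270.85 202.18] [496.22953136 -75.3716504   64.        ]
t 15.78 pos [518.5 -30.8  41.9] yaw_y -19.91 tilt [-0.0004 -0.0005] F [0.3 1.1 0.4] w 0.236
delta [ 22.7 -27.9   0.9]
implied centre [503.53412728 -72.18008578  41.9619208 ]
```

Emit:
servo_tool([
  [[-7.28,-2.9,0,0,0,-4.11,20],[-7.28,-2.9,0,0,0,-4.11,20],[-7.28,-2.9,0,0,0,-4.11,20],[-7.28,-2.9,0,0,0,-4.11,20],[-7.28,-2.9,0,0,0,-4.11,20],[0,0,0,0,0,0,20]],
])

```text
time: 16.52
tool_pos: [0.4974, -0.063, 0.0418]
tool_rot: [0.0, 0.705, 0.709, -0.0]
contact_force: [0.3, -0.3, 1.4]
gripper_width: 0.233
grasp_force: 0.0
```

```bash
python3 bl.py s6; python3 - <<'E'
import numpy as np
from h import *
s=manip.state();p=1000*np.array(s['tool_pos']);M=R.from_quat(s['tool_rot'],scalar_first=True).as_matrix()
print('implied centre',p-44*M[:,0])
E
```

```text
[264 197  36  26 724] [282.46 209.68] [ 482.43078224 -109.59212791   64.        ]
t 16.57 pos [497.6 -62.9  41.9] yaw_y 0.28 tilt [-0.     -0.0004] F [ 0.4  0.4 -0.2] w 0.237
delta [62.9  2.7  0.9]
implied centre [ 497.79381712 -106.88395564   41.93555889]
```

Emit:
servo_tool([
  [[-4,0,0,0,0,-0.37,20],[-5,0,0,0,0,0,20],[-5,0,0,0,0,0,20],[-5,0,0,0,0,0,20]],
])

```text
time: 17.08
tool_pos: [0.4978, -0.0821, 0.0419]
tool_rot: [-0.0, 0.703, 0.712, 0.0]
contact_force: [-0.3, 1.5, 0.9]
gripper_width: 0.238
grasp_force: 0.9
```

Emit:
servo_tool([
  [[-5,0,0,0,0,0,20],[-5,0,0,0,0,0,20],[-4,0,0,0,0,0,20],[0,0,0,0,0,0,20]],
])

```text
time: 17.58
tool_pos: [0.498, -0.0964, 0.0419]
tool_rot: [0.0, 0.703, 0.712, -0.0]
contact_force: [-0.9, -0.1, -0.8]
gripper_width: 0.239
grasp_force: 0.0
```

```bash
python3 bl.py s7; python3 - <<'E'
from h import *
s=manip.state();p=1000*np.array(s['tool_pos']);M=R.from_quat(s['tool_rot'],scalar_first=True).as_matrix()
print('implied centre',p-44*M[:,0])
E
```

```text
[278 200  47  27 784] [300.17 214.67] [ 484.31271457 -147.06691598   64.        ]
t 17.62 pos [498.  -96.2  41.9] yaw_y 0.74 tilt [ 0.0001 -0.0008] F [0.4 0.3 0. ] w 0.236
delta [96.2  3.3  0.8]
implied centre [ 498.53494749 -140.22584333   41.9505344 ]
```

Emit:
servo_tool([
  [[-2,0,0,0,0,0,20],[-2,0,0,0,0,0,20],[0,0,0,0,0,0,20]],
])

```text
time: 18.0
tool_pos: [0.498, -0.0999, 0.0419]
tool_rot: [0.0, 0.702, 0.712, -0.0]
contact_force: [0.3, 1.6, -0.1]
gripper_width: 0.235
grasp_force: 0.5
```

Emit:
servo_tool([
  [[-1.3,0,0,0,0,0,20],[0,0,0,0,0,0,20]],
])

```text
time: 18.25
tool_pos: [0.498, -0.1011, 0.0419]
tool_rot: [0.0, 0.702, 0.712, -0.0]
contact_force: [0.3, 1.3, 0.1]
gripper_width: 0.232
grasp_force: 0.7
```

Emit:
servo_tool([
  [[-1,0,0,0,0,0,20],[0,0,0,0,0,0,20]],
])

```text
time: 18.5
tool_pos: [0.498, -0.1017, 0.0419]
tool_rot: [-0.0, 0.702, 0.712, 0.0]
contact_force: [-0.0, 3.6, 0.8]
gripper_width: 0.234
grasp_force: 1.8
```

Emit:
servo_tool([
  [[-0.8,0,0,0,0,0,20],[0,0,0,0,0,0,20]],
])

```text
time: 18.75
tool_pos: [0.498, -0.1018, 0.0419]
tool_rot: [-0.001, 0.703, 0.712, 0.001]
contact_force: [0.6, 7.3, 1.5]
gripper_width: 0.233
grasp_force: 3.2
```

Emit:
servo_tool([
  [[-0.5,0,0,0,0,0,20],[0,0,0,0,0,0,20]],
])

```text
time: 19.0
tool_pos: [0.498, -0.1018, 0.0419]
tool_rot: [-0.001, 0.703, 0.712, 0.001]
contact_force: [0.2, 8.4, 3.2]
gripper_width: 0.235
grasp_force: 4.0
```

Force climbs to 8 N with no travel: it is seated. Back off, rise, and check from above.

Emit:
servo_tool([
  [[6,0,0,0,0,0,20],[10,0,0,0,0,0,20],[0,0,-40,0,0,0,20],[0,0,-40,0,0,0,20],[0,0,-40,0,0,0,20],[-40,0,-20,0,0,0,20],[-40,0,-20,0,0,0,20],[-40,0,0,0,0,0,20],[0,0,0,0,0,0,20],[0,0,0,0,0,0,20]],
])

```text
time: 20.25
tool_pos: [0.4992, -0.2068, 0.2014]
tool_rot: [-0.0, 0.702, 0.712, -0.0]
contact_force: [-0.5, 0.0, -0.0]
gripper_width: 0.234
grasp_force: 0.0
```

```bash
cat > fin.py <<'E'
from h import *
f=grab('wrist','w9');to(498,-200,200)
h=cv2.cvtColor(f['image'],cv2.COLOR_BGR2HSV);m=cv2.inRange(h,(100,110,25),(128,255,255))
# rectify at z=.066 to a 1 px/mm top view, centred on the spindle
xs,ys=np.meshgrid(np.arange(-70,70.),np.arange(70,-70.,-1))
P=np.c_[498.2+xs.ravel(),-144.2+ys.ravel(),np.full(xs.size,66)]/1000
uv=proj(f,P).reshape(140,140,2).astype(np.float32)
t=cv2.remap(m,uv,None,cv2.INTER_LINEAR)
b=cv2.remap(f['image'],uv,None,cv2.INTER_LINEAR);cv2.imwrite('pics/top.png',b)
for r in range(5,140,5): print('%4d '%(70-r)+''.join('#' if t[r,c]>127 else '.' for c in range(5,140,2)))
im=f['image'].astype(int);red=((im[...,2]>110)&(im[...,1]<70)&(im[...,0]<70)).astype(np.uint8)
k,l,st,ce=cv2.connectedComponentsWithStats(red)
for i in range(1,k):
    if st[i,4]>20: print(st[i],ray(f,ce[i],.055)[0]*1000,ray(f,ce[i],.085)[0]*1000)
E
python3 fin.py
```

```text
t 20.3 pos [ 499.2 -206.4  201.4] yaw_y 0.79 tilt [-0.0008  0.0005] F [0.4 0.2 0.6] w 0.235
delta [ 6.4 -1.1  1.4]
  65 ....................................................................
  60 ....................................................................
  55 ....................................................................
  50 ....................................................................
  45 ....................................................................
  40 ....................................................................
  35 ....................................................................
  30 ............................###########.............................
  25 ...............###################################..................
  20 .............######################################.................
  15 ............#########################################...............
  10 ...........##################........#################..............
   5 ..........################.............################.............
   0 ..........########
[... 422 characters left out ...]
-30 ...............#############.........#############..................
 -35 .................##########...........##########....................
 -40 ....................######..............####........................
 -45 ....................................................................
 -50 ....................................................................
 -55 ....................................................................
 -60 ....................................................................
 -65 ....................................................................
[248 176  12  10  40] [ 498.38375075 -213.47146504   55.        ] [ 498.31688264 -205.6459265    85.        ]
```

```bash
python3 - <<'E'
from h import *
f=load('w9');h=cv2.cvtColor(f['image'],cv2.COLOR_BGR2HSV);m=cv2.inRange(h,(100,110,25),(128,255,255))
s=4;xs,ys=np.meshgrid(np.arange(-60,60,1/s),np.arange(60,-60,-1/s))
P=np.c_[498.2+xs.ravel(),-144.2+ys.ravel(),np.full(xs.size,66)]/1000
t=cv2.remap(m,proj(f,P).reshape(*xs.shape,2).astype(np.float32),None,cv2.INTER_LINEAR)>127
X=np.arange(-23,23.1,.5);top=[ys[t[:,int((x+60)*s)].argmax(),0] for x in X]
p=np.polyfit(X,top,1);print('flat y',np.polyval(p,0),'angle',np.degrees(np.arctan(p[0])),np.std(np.polyval(p,X)-top))
Y=np.arange(-30,-17,.5);L=[];Rr=[]
for y in Y:
    row=t[int((60-y)*s)];c=np.where(~row[int(40*s):int(80*s)])[0]/s-20;L.append(c.min());Rr.append(c.max())
mid=(np.array(L)+Rr)/2;q=np.polyfit(Y,mid,1);print('slot width',np.mean(np.array(Rr)-L),'mid at 0',q[1],'angle',-np.degrees(np.arctan(q[0])))
cnt=[(xs[0,np.where(t[int((60-y)*s)])[0][[0,-1]]]).mean() for y in np.arange(-20,20,2)];print('centre x',np.mean(cnt))
E
```

```text
flat y 29.93279569892473 angle 0.8321673368200998 0.6738784505827032
slot width 18.240384615384617 mid at 0 -1.2010683760683754 angle 1.2387669624277415
centre x -1.26875
```

```bash
python3 - <<'E'
from h import *
a=load('d0')['image'].astype(int);b=grab('side','d9')['image'].astype(int)
br=lambda i:cv2.connectedComponentsWithStats(cv2.inRange(cv2.cvtColor(i.astype(np.uint8),cv2.COLOR_BGR2HSV),(15,120,60),(30,255,255))[190:240,260:325])
for i in(a,b):
    k,l,st,ce=br(i);j=1+st[1:,4].argmax();print(st[j],ce[j])
for n,(y,x) in{'long':(238,258),'short':(155,303)}.items(): print(n,np.abs(a-b)[y-12:y+13,x-6:x+7].mean().round(1),end=' ')
print(manip.job_done())
E
```

```text
[   9    9   51   32 1153] [33.85689506 26.4848222 ]
[   9    9   50   32 1141] [33.68448729 26.56091148]
long 15.5 short 5.1 the job is handed in; nothing more can be done
None
```

The blue spacer is seated on the spindle, slot opposite the steel spacer's; its slot and flat read within 0.6° of true. The carousel is within about 0.5° of the red mark, the brass spacer did not move, nothing is being touched, and the job was handed in at about 20 s; the bolts' standing was not confirmed by eye.

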